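# Raise the pail's bail and hang the pail on the spring weighing stand

## Robot

A 6-joint arm with a two-finger parallel gripper is mounted at the origin on a cart in front of the work surface, level with it; the furniture and walls round the work are solid. World frame = base frame: x ahead of the robot, y to its left, z up, the work surface at z = 0. Lengths are in m, angles in rad, forces in N, time in s.
With the tool pointing down it reaches from about 0.35 to 0.85 m from the base axis. Payload 8.1 kg.
Tool frame: the origin (TCP) lies between the finger pads; the fingertips stand 11 mm ahead of it and the grasp point (between the pads) lies 8 mm behind it; y points along the fingers, x is the direction in which the jaws open and shut, and the axes are right-handed (so a half turn about y gives the same grasp; the last joint's range is limited). The gripper opens to 93 mm and grips with 3 to 60 N. Pads are 15 mm wide; open, the fingers measure 128 mm over their backs; the gripper's body (75 mm by 188 mm) begins 65 mm behind the grasp point.
Start: joints at [1.217, 0.13, 1.488, -0, 1.523, -0.085], TCP at [0.159, 0.578, 0.23] pointing down, gripper open.
Joint ranges: [-2.96, 2.96], [-0.89, 2.26], [0.02, 2.5], [-1.34, 4.48], [0, 2.73], [-2.66, 2.66]. Speed limits (rad/s): [2.39, 2.39, 2.79, 3.14, 3.14, 3.14].

## Interface

Orientations are given as a rotation vector (axis times angle).
In Python, from plant import readout, optics, robot gives the robot as it stands.
- The arm moves only by the shell command python3 -m creep 'ROWS' [FORCE]. ROWS is JSON, a list that holds one entry, the list of rows, each a list of 7 numbers: the closure, from 0 (fully open) to 1 (shut), then the shift along the tool's x, y, z in cm, then the turn, a rotation vector about the tool's x, y, z in degrees. In form: [[[grip, x, y, z, wx, wy, wz], ...]]. A call has exactly 8 rows; each row shifts and turns the pose as measured when the row begins, along the tool's axes as they then stand; what a row does not reach is not made up. A row lasts 1/10 s, in which the tool goes at most 50 mm and 8.59 degrees, less where a joint would pass 70% of its speed; a pose out of reach is approached as far as the arm can. A call is refused whole if a number of a shift passes 5 or a number of a turn 8.59, either way. A call with a gripper value outside its range is refused whole. The fingers move at their own pace and stop on an object; FORCE is the grip in N (left out, the last holds). Time passes only in rows, so rows that do not move let the fingers close, or fill a call up. It gives the time, the measured TCP pose, the force and the opening at its end, in the units of the state.
- readout.read_state(): the state, without advancing time (a new reading comes with each control period).
- optics.read_camera(name): name is "scene" or "top"; returns a dict with "frame" (400x640x3 uint8, red, green, blue), "depth" (400x640 float32, m along the optical axis (not along the pixel's ray), 0 where there is no reading), "intrinsics" (3x3 intrinsics, pixels), "R" (3x3) and "t" (3): a world point X has camera coordinates R X + t. Camera axes: x right, y down, z forward; pixel columns grow to the right and rows downward; lengths in m; the calibration is good to about 2 mm. A picture is of the moment at which its call begins.
- robot.close_job(): hands the job in, once; it reports no verdict.
The state is a dict: "t": time; "q": joint angles; "dq": joint speeds; "joint_torque": joint torques, N m; "tool_pos": TCP position; "orientation": TCP orientation; "force": force on the tool from outside, world axes, zero at the start; "wrist_torque": the same for the moment, N m; "opening": finger opening in m.
Only numpy, scipy, OpenCV 4.12 (cv2) and the standard library are available. Lean on these libraries where they do the work, as an engineer would, in place of code of your own. Each camera call takes 0.05 s, during which the arm holds its last target. There are 200 camera calls.

## Task

The steel pail of eyelets is to be weighed on the spring stand. With the pail standing where it is, swing its folded-down wire bail up until the bail stands upright, then hang the pail by the bail in the dip of the stand's two-pronged cradle, with the bail's wooden grip between the prongs, and leave it hanging free, level and still. Do not tip the pail so that eyelets could spill, and leave the other things on the bench alone.

Things in the scene. Friction and masses are not known exactly. Their poses are not given: they have to be found in the camera images.
- pail: Open galvanised pail, 120 mm across the rim, 104 at the foot, 90 high, half full of eyelets, 0.4 to 0.6 kg, loose. Origin: centre of its underside, z up. Its bail turns in ears on the +y and -y sides, on a pivot line along the pail's y axis, through its axis, 80 mm above the underside. The folded bail lies on the -x side, which faces roughly toward the robot, its grip 22 mm clear of the rim.
- bail (a joint): Angle of the pail's wire bail above level, rad: near 0 = folded down, standing out level from the pail's -x side, grip about 80 mm above the bench; 1.571 = upright over the pail; it can go on to 3.3. Friction in the ears (0.035 N m) holds it at whatever angle it is left. Legs of 4.4 mm wire at y = +-67 mm round off into a straight crown, 90 mm from the pivot line.
- bail_crown (a point): Centre of the turned wooden grip (44 mm long, 15 mm in diameter) at the middle of the bail's crown, on the crown's axis. The y axis runs along the crown, parallel to the pail's y. On each side of the grip there are 28 mm of bare straight 4.4 mm wire.
- cradle_seat (a point): Where the centre of the wooden grip comes to lie when the pail hangs: middle of the cradle's seat, 240 mm above the bench unloaded; moves with the cradle. -x points out of its open end, roughly toward the robot; y runs across the prongs, parallel to a hung bail's crown. Prongs: 7 mm rods along x at y = +-38 mm, each with a level dip from x = -15 to +17 mm, its upper side 2 mm below this point.
- carriage (a joint): The spring carriage that carries the cradle: how far it has sunk, in m; 0 = unloaded, against its top stop; 0.030 = bottom stop. It starts to sink at 1.0 N and then sinks 4 mm for each newton; the hanging pail sinks it by about 11 to 20 mm.
- mug: White mug, 97 mm high, a bystander. Origin: centre of its underside.
- sander: Brown sanding block, 57x100x31 mm, a bystander. Origin: centre of its underside.
- spool: Spool of red thread, 32 mm across, 45 mm high, a bystander. Origin: centre of its underside.
- stand: Spring weighing stand, fixed to the bench, yaw as the cradle. Origin on the bench below the cradle's seat. Grey foot plate from x = -35 to +171 mm, 105 wide, 15 high; steel column at x = +128 mm, top 262 mm high. The cradle's prongs have upturned ends at x = -31 mm, tops 24 mm above the seat; behind the dip (x > 32 mm) they lie 14 mm higher than in it, ending in a cross bar at x = 89 mm.

How it is judged:
By the outcome, as a careful person would: the job done as asked, in the order asked, and still so for the second after the job is handed in, with the robot touching nothing.
It also fails if it takes over 64 s, if anything falls off the work surface, if the arm or the gripper's body presses on something with over 40 N, if the wrist force passes 120 N, or if a joint passes its speed limit or range.

## Working session

There is one attempt and no reset: what is moved stays moved. The work goes in short steps, Python scripts to look and compute and a shell command to move; the robot and the scene stay as the last step left them, time stands still between calls to the robot, and variables do not carry over. Pictures are saved under pics/ and viewed, about 8 in all and at most 12, crops included, and the job is handed in when it is done.

```bash
mkdir -p pics; ls; python3 - <<'E'
from plant import readout, optics
import cv2,numpy as np
print(readout.read_state())
for n in("scene","top"):
    c=optics.read_camera(n)
    cv2.imwrite(f"pics/{n}0.png",c["frame"][:,:,::-1]); np.savez(f"{n}0.npz",**c)
    print(n,c["intrinsics"].tolist(),(-c["R"].T@c["t"]).round(3),c["R"].round(3).tolist())
E
```

```text
pics
{'t': 0.0, 'q': array([ 1.21659090e+00,  1.31164209e-01,  1.48926890e+00, -3.43292720e-05,
        1.52297913e+00, -8.54230013e-02]), 'dq': array([-0.00077923,  0.00085906, -0.00089127,  0.00040616, -0.00035814,
       -0.00156329]), 'joint_torque': array([-2.47828866e-03, -5.59841073e+01, -4.91761279e+01,  7.62085430e-02,
        3.58205033e-02, -1.76065969e-04]), 'tool_pos': array([0.15915014, 0.57794631, 0.2285913 ]), 'orientation': array([-1.32546993, -1.00783681,  1.01036436]), 'force': array([ 0.36893616, -0.08064057,  0.32688823]), 'wrist_torque': array([ 0.03506522,  0.0554063 , -0.02397245]), 'opening': 0.09324862871869369}
scene [[444.61899787997294, 0.0, 328.53941527212106], [0.0, 444.61899787997294, 204.8363652632227], [0.0, 0.0, 1.0]] [ 0.151 -0.611  0.774] [[0.728, -0.686, -0.014], [-0.505, -0.521, -0.688], [0.465, 0.508, -0.725]]
top [[469.4794863599164, 0.0, 322.1335182871651], [0.0, 469.4794863599164, 194.1985848041739], [0.0, 0.0, 1.0]] [ 0.449 -0.161  1.032] [[0.005, -1.0, 0.016], [-0.989, -0.007, -0.15], [0.15, -0.015, -0.989]]
```

View pics/scene0.png

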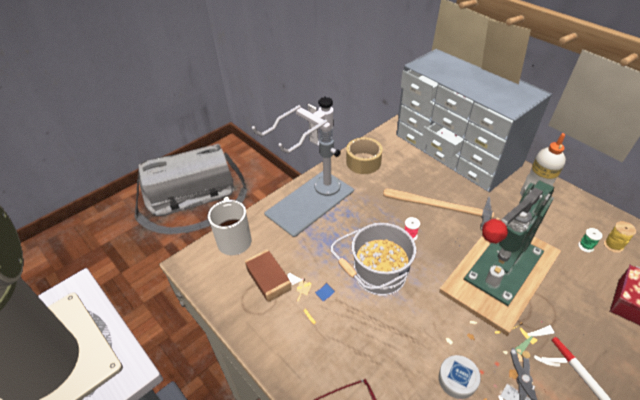

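View pics/top0.png

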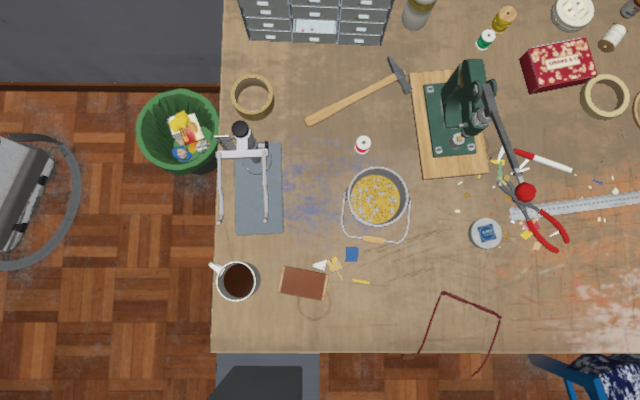

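The scene view shows the pail near (383,258), with its bail folded toward the robot and the grip near (345,268). The cradle prongs are near (290,125). In the top view the pail is at (378,197), the grip at (373,239), and the prongs run from x≈220 to 267. I'll enlarge both areas.

```bash
python3 - <<'E'
import cv2,numpy as np
t=cv2.imread("pics/top0.png"); 
a=cv2.resize(t[150:260,325:425],None,fx=5,fy=5,interpolation=cv2.INTER_CUBIC)  # 500x550
cv2.imwrite("pics/tpail.png",a)
b=cv2.resize(t[115:235,205:295],None,fx=5,fy=5,interpolation=cv2.INTER_CUBIC) 
cv2.imwrite("pics/tcr.png",np.hstack([b]))
E
```

```text
(no output)
```

View pics/tpail.png

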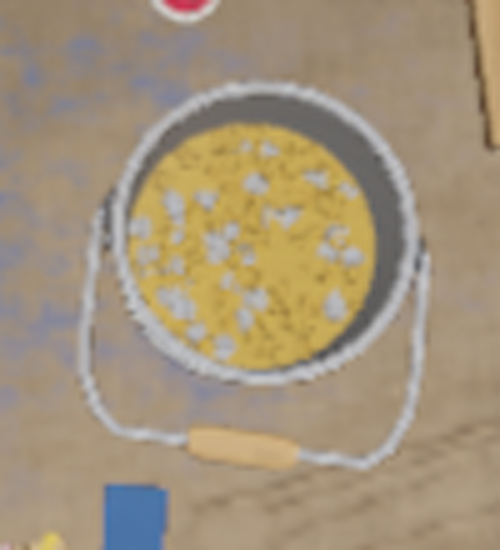

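View pics/tcr.png

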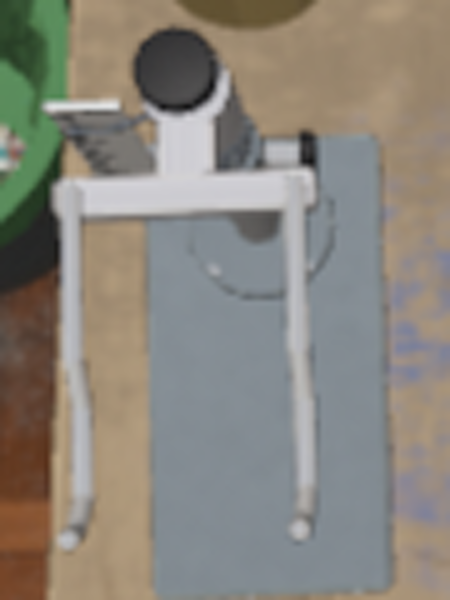

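The enlarged pail view puts the rim circle's centre at crop (266,232) and the grip ends at (190,441) and (298,454). In the cradle crop, the upturned tips are at (68,540) and (300,530), and the crossbar corners at about (70,195) and (296,190).

```bash
cat > h.py <<'E'
import numpy as np, cv2
from scipy.spatial.transform import Rotation as Ro
def back(c,u,v,z):
    K,R,t=c["intrinsics"],c["R"],c["t"]
    o=-R.T@t; d=R.T@np.linalg.solve(K,[u,v,1.]); return o+d*(z-o[2])/d[2]
def dep(c,u,v):
    d=c["depth"][int(round(v)),int(round(u))]; K=c["intrinsics"]
    return c["R"].T@(np.linalg.solve(K,[u,v,1.])*d-c["t"])
def proj(c,X):
    p=c["intrinsics"]@(c["R"]@np.asarray(X)+c["t"]); return p[:2]/p[2]
E
python3 - <<'E'
from h import *
T=np.load("top0.npz");S=np.load("scene0.npz")
f=lambda p,o:((p[0]+.5)/5-.5+o[0],(p[1]+.5)/5-.5+o[1])
P=(325,150);C=(205,115)
for n,p,o,z in [("rim",(266,232),P,.09),("gL",(190,441),P,.08),("gR",(298,454),P,.08),("gC",(244,447),P,.08),
 ("earL",(103,222),P,.08),("earR",(424,245),P,.08),
 ("tipL",(68,540),C,.264),("tipR",(300,530),C,.264),("dipL",(82,490),C,.238),("dipR",(305,485),C,.238),("barL",(70,195),C,.252),("barR",(296,190),C,.252)]:
    q=f(p,o); print(n,np.round(q,1),back(T,*q,z).round(4),dep(T,*q).round(4))
print(Ro.from_rotvec([-1.32546993, -1.00783681,  1.01036436]).as_matrix().round(3))
# yellow grip in scene camera
hs=cv2.imread("pics/scene0.png"); cv2.imwrite("pics/sc.png",cv2.resize(np.hstack([hs[215:305,320:420],hs[90:180,245:345]]),None,fx=4,fy=4,interpolation=cv2.INTER_CUBIC))
E
```

```text
rim [377.8 196. ] [ 0.5887 -0.2887  0.09  ] [ 0.5943 -0.2938  0.0524]
gL [362.6 237.8] [ 0.5043 -0.2581  0.08  ] [ 0.5032 -0.256   0.1001]
gR [384.2 240.4] [ 0.4993 -0.3019  0.08  ] [ 0.4982 -0.2988  0.1007]
gC [373.4 239. ] [ 0.502 -0.28   0.08 ] [ 0.5007 -0.2769  0.1044]
earL [345.2 194. ] [ 0.5939 -0.223   0.08  ] [ 0.5936 -0.2229  0.0821]
earR [409.4 198.6] [ 0.5852 -0.3551  0.08  ] [ 0.5843 -0.3537  0.0867]
tipL [218.2 222.6] [ 0.517  -0.0032  0.264 ] [ 0.517  -0.0032  0.264 ]
tipR [264.6 220.6] [ 0.5208 -0.0788  0.264 ] [ 0.5206 -0.079   0.2661]
dipL [221.  212.6] [ 0.5364 -0.0019  0.238 ] [ 0.5367 -0.0014  0.2356]
dipR [265.6 211.6] [ 0.5386 -0.0774  0.238 ] [ 0.5383 -0.0776  0.2404]
barL [218.6 153.6] [0.6355 0.0031 0.252 ] [0.6356 0.0032 0.2515]
barR [263.8 152.6] [ 0.6379 -0.0735  0.252 ] [ 0.6381 -0.0734  0.2513]
[[ 0.266 -0.001 -0.964]
 [ 0.964 -0.002  0.266]
 [-0.002 -1.     0.   ]]
```

View pics/sc.png

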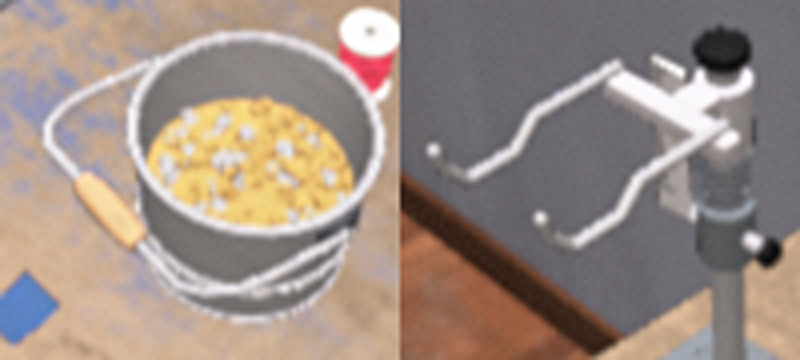

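The scene crop confirms the folded bail: its grip is at crop (110,210), slightly raised, with depth putting its top at about 0.104 m. The prongs are open toward the robot. My estimates:
- **Pail:** (0.589, -0.289), yaw about -0.115.
- **Grip:** axis at z about 0.096.
- **Seat:** (0.550, -0.0395, 0.240), yaw about 0.05.

I'll grip the wood with the tool tilted 45°, which keeps the inner finger clear of the rim.

```bash
cat >> h.py <<'E'
def Rdown(yaw,tilt=0):  # tool x along yaw, y down, tilt: fingers swing toward +x (deg)
    x=np.array([np.cos(yaw),np.sin(yaw),0]); y=np.array([0,0,-1.]); 
    return np.c_[x,y,np.cross(x,y)]@Ro.from_euler('z',-tilt,degrees=True).as_matrix()
def tcp(G,R): return np.asarray(G)+.008*R[:,1]
def state():
    from plant import readout
    s=readout.read_state(); return s,s["tool_pos"],Ro.from_rotvec(s["orientation"]).as_matrix()
def rows(wp,p=None,R=None,g=0):
    """wp: list of (pos,R,n). print rows"""
    if p is None: _,p,R=state()
    i=0
    for P,Q,n in wp:
        rv=Ro.from_matrix(R.T@Q).as_rotvec(); p0,R0=np.array(p),R
        for k in range(1,n+1):
            pn=p0+(P-p0)*k/n; Rn=R0@Ro.from_rotvec(rv*k/n).as_matrix()
            print([g]+(R.T@(pn-p)*100).round(2).tolist()+np.rad2deg(Ro.from_matrix(R.T@Rn).as_rotvec()).round(1).tolist()); i+=1
            if i%8==0: print('--')
            p,R=pn,Rn
def where(G=None,Rt=None):
    s,p,R=state(); print("t",round(s["t"],2),"tcp",p.round(4),"grasp",(p-.008*R[:,1]).round(4),"F",s["force"].round(2),"open",round(s["opening"],4),"q",s["q"].round(2))
    if G is not None: print("to go cm/deg",(R.T@(tcp(G,Rt)-p)*100).round(2),np.rad2deg(Ro.from_matrix(R.T@Rt).as_rotvec()).round(1))
E
python3 - <<'E'
from h import *
s,p,R=state()
Rt=Rdown(-.115,45); G=np.array([.501,-.277,.096]); pre=tcp(G,Rt)-.12*Rt[:,1]; print(pre)
a0=np.arctan2(p[1],p[0]);a1=np.arctan2(pre[1],pre[0]);r1=np.hypot(*pre[:2])
wp=[];N=24;Q=Rdown(-.115)
rv=Ro.from_matrix(R.T@Q).as_rotvec()
for k in range(1,N+1):
    f=k/N;a=a0+(a1-a0)*f;r=.6+(r1-.6)*f;wp.append((np.array([r*np.cos(a),r*np.sin(a),min(.40,.229+.043*k)]),R@Ro.from_rotvec(rv*f).as_matrix(),1))
rows(wp); 
E
```

```text
[ 0.42232715 -0.26791253  0.17519596]
[0, -0.55, -4.33, -4.63, 0.0, 3.4, -0.0]
[0, -0.69, -4.3, -4.59, 0.0, 3.4, -0.0]
[0, -0.77, -4.3, -4.54, 0.0, 3.4, -0.0]
[0, -0.85, -4.2, -4.49, 0.0, 3.4, -0.0]
[0, -0.93, 0.0, -4.45, 0.0, 3.4, -0.0]
[0, -1.01, 0.0, -4.39, 0.0, 3.4, -0.0]
[0, -1.08, 0.0, -4.34, 0.0, 3.4, -0.0]
[0, -1.16, 0.0, -4.29, 0.0, 3.4, -0.0]
--
[0, -1.23, 0.0, -4.24, 0.0, 3.4, -0.0]
[0, -1.31, 0.0, -4.18, 0.0, 3.4, -0.0]
[0, -1.38, 0.0, -4.12, 0.0, 3.4, -0.0]
[0, -1.45, 0.0, -4.07, 0.0, 3.4, -0.0]
[0, -1.51, 0.0, -4.01, 0.0, 3.4, -0.0]
[0, -1.58, 0.0, -3.95, 0.0, 3.4, -0.0]
[0, -1.64, 0.0, -3.89, 0.0, 3.4, -0.0]
[0, -1.71, 0.0, -3.82, 0.0, 3.4, -0.0]
--
[0, -1.77, 0.0, -3.76, 0.0, 3.4, -0.0]
[0, -1.83, 0.0, -3.7, 0.0, 3.4, -0.0]
[0, -1.88, 0.0, -3.63, 0.0, 3.4, -0.0]
[0, -1.94, 0.0, -3.56, 0.0, 3.4, -0.0]
[0, -1.99, 0.0, -3.5, 0.0, 3.4, -0.0]
[0, -2.04, 0.0, -3.43, 0.0, 3.4, -0.0]
[0, -2.09, 0.0, -3.36, 0.0, 3.4, -0.0]
[0, -2.14, 0.0, -3.29, 0.0, 3.4, -0.0]
--
```

```bash
python3 -m creep '[[[0,-0.6,-4.3,-2.5,0,2,0],[0,-0.7,-4.3,-2.5,0,2,0],[0,-0.7,-4.3,-4,0,3.4,0],[0,-0.8,-4.2,-4.5,0,3.4,0],[0,-0.9,0,-4.4,0,3.4,0],[0,-1,0,-4.4,0,3.4,0],[0,-1.1,0,-4.3,0,3.4,0],[0,-1.2,0,-4.3,0,3.4,0]]]' 6; python3 -c "
from h import *;where()"
```

```text
t: 0.9
tool_pos: [0.3932, 0.384, 0.3856]
orientation: [-1.47, -0.674, 0.688]
force: [0.5, 0.8, -0.4]
opening: 0.093
t 0.9 tcp [0.3932 0.384  0.3856] grasp [0.3932 0.3841 0.3936] F [ 0.48  0.79 -0.39] open 0.093 q [ 0.68 -0.    1.35 -0.01  1.81 -0.19]
```

```bash
python3 - <<'E'
from h import *
s,p,R=state()
Rt=Rdown(-.115,45); G=np.array([.501,-.277,.096]); pre=tcp(G,Rt)-.12*Rt[:,1]
rows([(np.array([.46,.05,.40]),Rdown(.45),8),(np.array([.42,-.25,.36]),Rdown(-.115),8),(pre,Rt,8)])
E
```

```text
[0, -2.66, -0.14, -3.33, 0.0, 3.0, -0.1]
[0, -2.48, -0.14, -3.46, 0.0, 3.0, -0.1]
[0, -2.29, -0.15, -3.59, 0.0, 3.0, -0.1]
[0, -2.1, -0.15, -3.71, 0.0, 3.0, -0.1]
[0, -1.9, -0.16, -3.81, 0.0, 3.0, -0.1]
[0, -1.7, -0.17, -3.9, 0.0, 3.0, -0.1]
[0, -1.49, -0.17, -3.99, 0.0, 3.0, -0.1]
[0, -1.28, -0.18, -4.06, 0.0, 3.0, -0.1]
--
[0, -2.08, 0.5, -3.16, 0.0, 4.0, 0.0]
[0, -1.85, 0.5, -3.3, 0.0, 4.0, 0.0]
[0, -1.62, 0.5, -3.42, 0.0, 4.0, 0.0]
[0, -1.37, 0.5, -3.53, 0.0, 4.0, 0.0]
[0, -1.12, 0.5, -3.61, 0.0, 4.0, 0.0]
[0, -0.86, 0.5, -3.68, 0.0, 4.0, 0.0]
[0, -0.6, 0.5, -3.74, 0.0, 4.0, 0.0]
[0, -0.33, 0.5, -3.77, 0.0, 4.0, 0.0]
--
[0, 0.05, 2.31, -0.22, -0.0, 0.0, -5.6]
[0, -0.17, 2.3, -0.22, 0.0, -0.0, -5.6]
[0, -0.4, 2.28, -0.22, 0.0, -0.0, -5.6]
[0, -0.62, 2.23, -0.22, 0.0, 0.0, -5.6]
[0, -0.83, 2.16, -0.22, -0.0, -0.0, -5.6]
[0, -1.04, 2.06, -0.22, -0.0, 0.0, -5.6]
[0, -1.24, 1.95, -0.22, 0.0, -0.0, -5.6]
[0, -1.42, 1.82, -0.22, 0.0, -0.0, -5.6]
--
```

```bash
python3 -m creep '[[[0,-2.7,-0.2,-3.3,0,3,0],[0,-2.5,-0.2,-3.5,0,3,0],[0,-2.3,-0.2,-3.6,0,3,0],[0,-2.1,-0.2,-3.7,0,3,0],[0,-1.9,-0.2,-3.8,0,3,0],[0,-1.7,-0.2,-3.9,0,3,0],[0,-1.5,-0.2,-4,0,3,0],[0,-1.3,-0.2,-4,0,3,0]]]'
python3 -m creep '[[[0,-2,0.4,-3.3,0,4,0],[0,-1.8,0.4,-3.4,0,4,0],[0,-1.6,0.4,-3.5,0,4,0],[0,-1.4,0.4,-3.6,0,4,0],[0,-1.1,0.4,-3.7,0,4,0],[0,-0.9,0.4,-3.7,0,4,0],[0,-0.6,0.4,-3.7,0,4,0],[0,-0.3,0.4,-3.8,0,4,0]]]'
python3 - <<'E'
from h import *
where()
Rt=Rdown(-.115,45); G=np.array([.501,-.277,.096]); pre=tcp(G,Rt)-.12*Rt[:,1]
rows([(pre,Rt,8)])
E
```

```text
t: 1.7
tool_pos: [0.4577, 0.0351, 0.4011]
orientation: [-1.556, -0.329, 0.351]
force: [0.3, 0.1, 0.2]
opening: 0.0931
t: 2.5
tool_pos: [0.4085, -0.2813, 0.3705]
orientation: [-1.581, 0.128, -0.108]
force: [0.4, 0.0, -0.1]
opening: 0.0928
t 2.5 tcp [ 0.4085 -0.2813  0.3705] grasp [ 0.4086 -0.2812  0.3785] F [ 0.35  0.02 -0.05] open 0.0928 q [-0.69 -0.16  1.52 -0.02  1.78 -0.55]
[0, 0.17, 2.44, 0.23, 0.2, -0.2, -5.7]
[0, -0.07, 2.44, 0.22, 0.2, -0.2, -5.7]
[0, -0.31, 2.42, 0.21, 0.2, -0.2, -5.7]
[0, -0.55, 2.38, 0.2, 0.2, -0.2, -5.7]
[0, -0.78, 2.32, 0.2, 0.2, -0.2, -5.7]
[0, -1.01, 2.23, 0.19, 0.2, -0.2, -5.7]
[0, -1.22, 2.12, 0.19, 0.2, -0.2, -5.7]
[0, -1.43, 1.98, 0.19, 0.2, -0.2, -5.7]
--
```

```bash
python3 -m creep '[[[0.5,0.2,2.4,0.2,0.2,-0.2,-5.7],[0.5,-0.1,2.4,0.2,0.2,-0.2,-5.7],[0.5,-0.3,2.4,0.2,0.2,-0.2,-5.7],[0.5,-0.6,2.4,0.2,0.2,-0.2,-5.7],[0.5,-0.8,2.3,0.2,0.2,-0.2,-5.7],[0.5,-1,2.2,0.2,0.2,-0.2,-5.7],[0.5,-1.2,2.1,0.2,0.2,-0.2,-5.7],[0.5,-1.4,2,0.2,0.2,-0.2,-5.7]]]'
python3 - <<'E'
from h import *
Rt=Rdown(-.115,45); G=np.array([.501,-.277,.096])
where(G,Rt)
from plant import optics
T,S=optics.read_camera("top"),optics.read_camera("scene")
a=cv2.resize(S["frame"][165:315,280:430,::-1],None,fx=4,fy=4,interpolation=cv2.INTER_CUBIC)
cv2.imwrite("pics/pre.png",a)
for c,o in ((S,(280,165)),): print(((proj(c,G)-o)*4).round(0), ((proj(c,[.5887,-.2887,.08])-o)*4).round(0))
E
```

```text
t: 3.3
tool_pos: [0.4241, -0.2761, 0.1681]
orientation: [-1.53, -0.542, -0.729]
force: [0.0, 1.6, -0.8]
opening: 0.0466
t 3.3 tcp [ 0.4241 -0.2761  0.1681] grasp [ 0.4183 -0.2754  0.1736] F [ 0.03  1.55 -0.76] open 0.0466 q [-1.16 -0.72  2.5   0.8   1.04 -1.34]
to go cm/deg [ 0.05 11.3   0.94] [ 0.7 -0.3  1.3]
[269. 410.] [412. 341.]
```

View pics/pre.png

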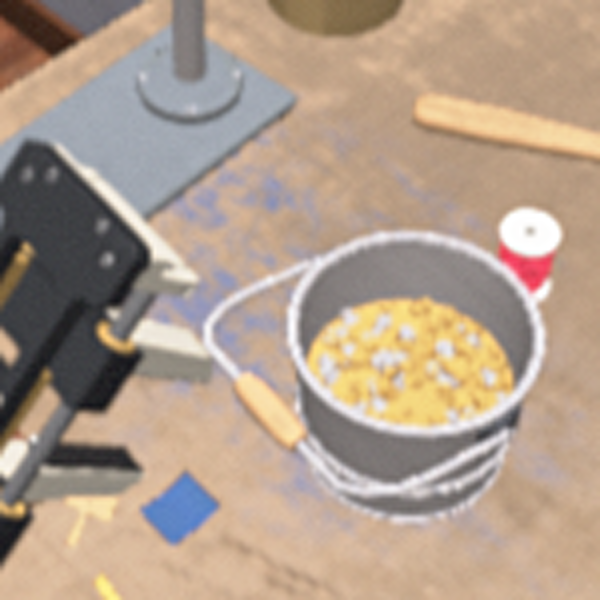

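The view shows the grip centre at crop (269,410). That is exactly where my estimate projects, so the grip position is confirmed. The fingers straddle it, so I'll advance and close lightly.

```bash
python3 -m creep '[[[0.5,0,0.5,0.5,0.4,0,0.7],[0.5,0,1,0.4,0.3,0,0.6],[0.5,0,1.7,0,0,0,0],[0.5,0,1.7,0,0,0,0],[0.5,0,1.6,0,0,0,0],[0.5,0,1.5,0,0,0,0],[0.5,0,1.4,0,0,0,0],[0.5,0,1.2,0,0,0,0]]]'
python3 - <<'E'
from h import *
Rt=Rdown(-.115,45); G=np.array([.501,-.277,.096])
where(G,Rt)
E
```

```text
t: 4.2
tool_pos: [0.5015, -0.2669, 0.0851]
orientation: [-1.512, -0.502, -0.685]
force: [-0.4, 0.4, 0.7]
opening: 0.0465
t 4.2 tcp [ 0.5015 -0.2669  0.0851] grasp [ 0.496  -0.2664  0.0909] F [-0.37  0.41  0.68] open 0.0465 q [-0.92 -0.31  2.37  0.88  0.71 -1.38]
to go cm/deg [ 0.83  0.04 -1.  ] [-0.8 -0.8 -1.7]
```

```bash
python3 -m creep '[[[0.5,0.2,0,-0.3,-0.2,-0.2,-0.4],[0.5,0.2,0,-0.3,-0.2,-0.2,-0.4],[0.5,0.2,0,-0.2,-0.2,-0.2,-0.4],[0.5,0.2,0,-0.2,-0.2,-0.2,-0.4],[0.5,0,0,0,0,0,0],[0.5,0,0,0,0,0,0],[0.5,0,0,0,0,0,0],[0.5,0,0,0,0,0,0]]]'
python3 - <<'E'
from h import *
Rt=Rdown(-.115,45); G=np.array([.501,-.277,.096])
where(G,Rt)
E
```

```text
t: 5.0
tool_pos: [0.507, -0.2738, 0.0895]
orientation: [-1.522, -0.53, -0.695]
force: [0.5, -0.0, 0.7]
opening: 0.0468
t 5.0 tcp [ 0.507  -0.2738  0.0895] grasp [ 0.5014 -0.2732  0.0951] F [ 0.49 -0.04  0.71] open 0.0468 q [-0.92 -0.29  2.37  0.92  0.7  -1.43]
to go cm/deg [ 0.07 -0.06 -0.39] [-0.3  0.1 -0.3]
```

Centred well enough, so I'll close at low force.

```bash
python3 -m creep '[[[0.7,0.1,0,-0.2,0,0,0],[0.8,0,0,-0.2,0,0,0],[0.9,0,0,0,0,0,0],[1,0,0,0,0,0,0],[1,0,0,0,0,0,0],[1,0,0,0,0,0,0],[1,0,0,0,0,0,0],[1,0,0,0,0,0,0]]]' 5
python3 - <<'E'
from h import *
Rt=Rdown(-.115,45); G=np.array([.501,-.277,.096])
where(G,Rt)
s,p,R=state()
# arc: pivot at pail axis
piv=np.array([.5887,-.2887,.08]); xp=np.array([np.cos(-.115),np.sin(-.115),0]); 
g=p-.008*R[:,1]; rel=g-piv; r=np.hypot(rel@xp,rel[2]); th=np.arctan2(rel[2],-rel@xp); print("r,th",r,th)
wp=[]; N=24
lat=rel-xp*(rel@xp)-np.array([0,0,rel[2]])
for k in range(1,N+1):
    f=k/N; a=th+(np.pi/2-th)*f; rr=r+(.09-r)*f
    Q=Rdown(-.115,45*(1-f)); c=piv+lat*(1-f)+rr*np.array([0,0,np.sin(a)])-xp*rr*np.cos(a)
    wp.append((tcp(c,Q),Q,1))
rows(wp,g=1)
E
```

```text
t: 5.8
tool_pos: [0.5071, -0.2786, 0.0903]
orientation: [-1.522, -0.53, -0.695]
force: [-1.4, 0.1, 1.0]
opening: 0.0146
t 5.8 tcp [ 0.5071 -0.2786  0.0903] grasp [ 0.5016 -0.278   0.096 ] F [-1.38  0.07  1.  ] open 0.0146 q [-0.93 -0.28  2.36  0.92  0.7  -1.44]
to go cm/deg [-0.04 -0.05  0.09] [-0.3  0.1 -0.3]
r,th 0.08924470847831714 0.1802304465930409
[1, 0.41, -0.29, -0.01, -0.3, 0.1, 1.6]
[1, 0.41, -0.27, -0.0, -0.0, -0.0, 1.9]
[1, 0.42, -0.26, -0.0, -0.0, -0.0, 1.9]
[1, 0.43, -0.25, -0.0, 0.0, 0.0, 1.9]
[1, 0.43, -0.24, -0.0, 0.0, -0.0, 1.9]
[1, 0.44, -0.23, -0.0, -0.0, 0.0, 1.9]
[1, 0.44, -0.22, -0.0, -0.0, 0.0, 1.9]
[1, 0.45, -0.21, -0.0, 0.0, -0.0, 1.9]
--
[1, 0.46, -0.19, -0.0, -0.0, 0.0, 1.9]
[1, 0.46, -0.18, -0.0, 0.0, -0.0, 1.9]
[1, 0.46, -0.17, -0.0, 0.0, -0.0, 1.9]
[1, 0.47, -0.16, -0.0, -0.0, 0.0, 1.9]
[1, 0.47, -0.14, -0.0, -0.0, -0.0, 1.9]
[1, 0.48, -0.13, -0.0, -0.0, 0.0, 1.9]
[1, 0.48, -0.12, -0.0, 0.0, -0.0, 1.9]
[1, 0.48, -0.11, -0.0, -0.0, -0.0, 1.9]
--
[1, 0.49, -0.09, -0.0, -0.0, -0.0, 1.9]
[1, 0.49, -0.08, -0.0, 0.0, -0.0, 1.9]
[1, 0.49, -0.07, -0.0, -0.0, 0.0, 1.9]
[1, 0.49, -0.05, -0.0, -0.0, -0.0, 1.9]
[1, 0.49, -0.04, -0.0, -0.0, 0.0, 1.9]
[1, 0.49, -0.03, -0.0, 0.0, -0.0, 1.9]
[1, 0.49, -0.01, -0.0, -0.0, -0.0, 1.9]
[1, 0.5, -0.0, -0.0, -0.0, 0.0, 1.9]
--
```

```bash
cat > arc.py <<'E'
import sys; from h import *
N=int(sys.argv[1]); where(); s,p,R=state()
piv=np.array([.5887,-.2887,.08]); xp=np.array([np.cos(-.115),np.sin(-.115),0])
g=p-.008*R[:,1]; rel=g-piv; r=np.hypot(rel@xp,rel[2]); th=np.arctan2(rel[2],-rel@xp)
t0=np.rad2deg(np.arccos(-R[2,1])); print("r,th,tilt",r,th,t0)
lat=rel-xp*(rel@xp)-np.array([0,0,rel[2]]); wp=[]
for k in range(1,N+1):
    f=k/N; a=th+(np.pi/2-th)*f; rr=r+(.09-r)*f; Q=Rdown(-.115,t0*(1-f))
    c=piv+lat*(1-f)+rr*np.array([0,0,np.sin(a)])-xp*rr*np.cos(a); wp.append((tcp(c,Q),Q,1))
rows(wp[:8],g=1)
E
python3 -m creep '[[[1,0.4,-0.3,0,-0.2,0,1.6],[1,0.4,-0.3,0,0,0,1.9],[1,0.4,-0.3,0,0,0,1.9],[1,0.4,-0.3,0,0,0,1.9],[1,0.4,-0.2,0,0,0,1.9],[1,0.4,-0.2,0,0,0,1.9],[1,0.4,-0.2,0,0,0,1.9],[1,0.5,-0.2,0,0,0,1.9]]]'
python3 arc.py 16
```

```text
t: 6.6
tool_pos: [0.5169, -0.2783, 0.122]
orientation: [-1.558, -0.305, -0.484]
force: [-3.3, 0.1, 0.8]
opening: 0.0148
t 6.6 tcp [ 0.5169 -0.2783  0.122 ] grasp [ 0.5131 -0.2779  0.129 ] F [-3.33  0.07  0.8 ] open 0.0148 q [-0.77 -0.22  2.11  0.39  0.88 -0.85]
r,th,tilt 0.09074315383552436 0.5706361115622064 28.767308485409806
[1, 0.48, -0.25, -0.01, -0.2, -0.1, 1.8]
[1, 0.49, -0.24, -0.01, 0.0, 0.0, 1.8]
[1, 0.5, -0.22, -0.01, -0.0, 0.0, 1.8]
[1, 0.5, -0.2, -0.01, 0.0, -0.0, 1.8]
[1, 0.51, -0.19, -0.01, -0.0, 0.0, 1.8]
[1, 0.51, -0.17, -0.01, -0.0, -0.0, 1.8]
[1, 0.52, -0.15, -0.01, 0.0, 0.0, 1.8]
[1, 0.52, -0.14, -0.01, -0.0, -0.0, 1.8]
--
```

```bash
python3 -m creep '[[[1,0.4,-0.3,0,-0.2,0,1.8],[1,0.5,-0.3,0,0,0,1.8],[1,0.5,-0.2,0,0,0,1.8],[1,0.5,-0.2,0,0,0,1.8],[1,0.5,-0.2,0,0,0,1.8],[1,0.5,-0.2,0,0,0,1.8],[1,0.5,-0.1,0,0,0,1.8],[1,0.5,-0.1,0,0,0,1.8]]]'
python3 arc.py 8; python3 - <<'E'
from h import *
from plant import optics
c=optics.read_camera("scene")
cv2.imwrite("pics/mid.png",cv2.resize(c["frame"][165:315,280:430,::-1],None,fx=4,fy=4,interpolation=cv2.INTER_CUBIC))
print(((proj(c,[.5887,-.2887,.09])-(280,165))*4).round(0))
E
```

```text
t: 7.4
tool_pos: [0.5444, -0.282, 0.1508]
orientation: [-1.575, -0.091, -0.275]
force: [-2.8, 0.8, 3.2]
opening: 0.0145
t 7.4 tcp [ 0.5444 -0.282   0.1508] grasp [ 0.5425 -0.2818  0.1586] F [-2.83  0.75  3.15] open 0.0145 q [-0.63  0.01  1.77  0.12  1.15 -0.55]
r,th,tilt 0.0913670203300633 1.0349153875149066 13.35114688597269
[1, 0.57, -0.15, -0.02, 0.1, -0.1, 1.7]
[1, 0.57, -0.12, -0.02, -0.0, 0.0, 1.7]
[1, 0.58, -0.1, -0.02, 0.0, 0.0, 1.7]
[1, 0.58, -0.08, -0.02, 0.0, -0.0, 1.7]
[1, 0.58, -0.05, -0.02, 0.0, -0.0, 1.7]
[1, 0.58, -0.03, -0.02, -0.0, 0.0, 1.7]
[1, 0.58, -0.01, -0.02, -0.0, -0.0, 1.7]
[1, 0.58, 0.01, -0.02, -0.0, -0.0, 1.7]
--
[414. 328.]
```

View pics/mid.png

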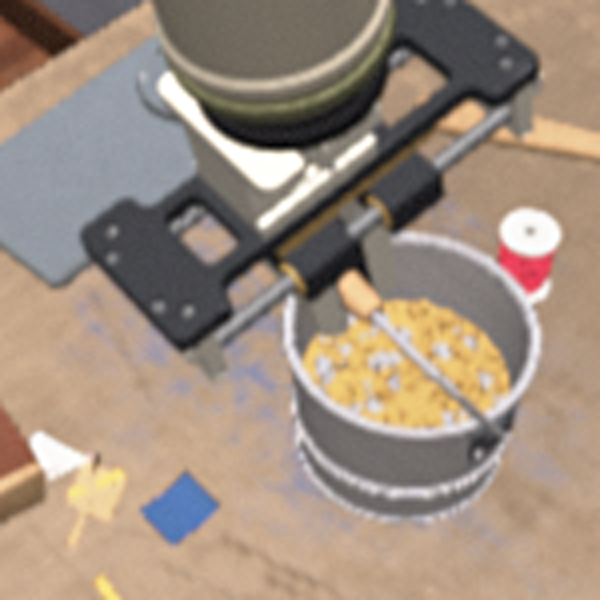

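The rim has shifted by about 1 px (about 2 mm). The pail is still standing, and the bail is at about 60°. The small radial push suggests the pivot is nearer than I estimated, so I'll shift it by 3 mm and finish the arc.

```bash
sed -i 's/.5887,-.2887,.08\]/.5862,-.2887,.0805]/' arc.py; python3 arc.py 8 | tail -10
```

```text
r,th,tilt 0.08982959447353321 1.0724399941416785 13.361417568441722
[1, 0.52, -0.13, -0.02, 0.1, -0.1, 1.7]
[1, 0.52, -0.11, -0.02, -0.0, 0.0, 1.7]
[1, 0.53, -0.1, -0.02, -0.0, 0.0, 1.7]
[1, 0.53, -0.08, -0.02, 0.0, -0.0, 1.7]
[1, 0.53, -0.06, -0.02, 0.0, 0.0, 1.7]
[1, 0.54, -0.04, -0.02, 0.0, 0.0, 1.7]
[1, 0.54, -0.02, -0.02, 0.0, 0.0, 1.7]
[1, 0.54, -0.0, -0.02, 0.0, -0.0, 1.7]
--
```

```bash
python3 -m creep '[[[1,0.5,-0.2,0,0,0,1.7],[1,0.5,-0.2,0,0,0,1.7],[1,0.5,-0.1,0,0,0,1.7],[1,0.5,-0.1,0,0,0,1.7],[1,0.5,-0.1,0,0,0,1.7],[1,0.5,0,0,0,0,1.7],[1,0.5,0,0,0,0,1.7],[1,0.5,0,0,0,0,1.7]]]'
python3 arc.py 1; python3 - <<'E'
from h import *
from plant import optics
c=optics.read_camera("scene"); np.savez("s2.npz",**c)
t=optics.read_camera("top"); np.savez("t2.npz",**t)
a=cv2.resize(c["frame"][165:315,280:430,::-1],None,fx=4,fy=4,interpolation=cv2.INTER_CUBIC)
cv2.imwrite("pics/up.png",a)
print(((proj(c,[.5862,-.2887,.09])-(280,165))*4).round(0))
E
```

```text
t: 8.25
tool_pos: [0.5825, -0.287, 0.1617]
orientation: [-1.568, 0.102, -0.082]
force: [-0.7, -0.7, 1.6]
opening: 0.0148
t 8.25 tcp [ 0.5825 -0.287   0.1617] grasp [ 0.5826 -0.287   0.1697] F [-0.72 -0.72  1.55] open 0.0148 q [-0.53  0.31  1.4  -0.01  1.44 -0.42]
r,th,tilt 0.08929232338998289 1.528158114701925 0.7378197976545567
[1, 0.39, -0.08, -0.12, 0.0, -0.1, -0.7]
[410. 331.]
```

View pics/up.png

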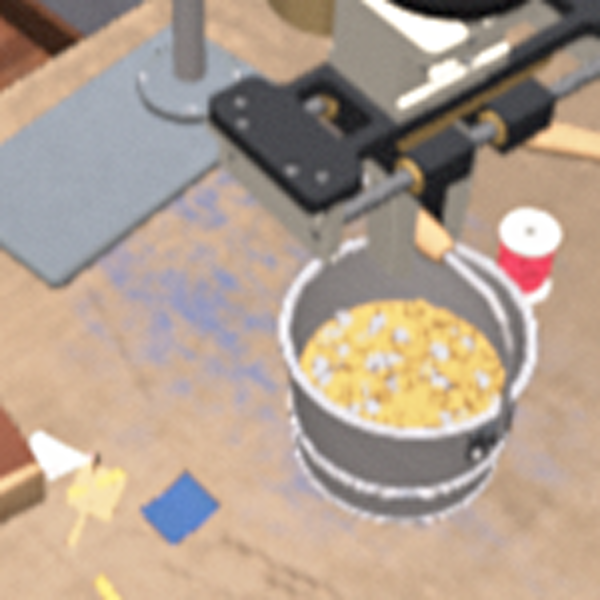

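The bail is near upright, but the pail seems to have crept a few mm toward the robot. I'll fit the rim circle from depth, before and after.

```bash
cat > rim.py <<'E'
from h import *
from scipy.optimize import least_squares
def cloud(c):
    v,u=np.mgrid[0:400,0:640]; d=c["depth"]; m=d>0
    P=np.linalg.inv(c["intrinsics"])@np.stack([u[m]*d[m],v[m]*d[m],d[m]]); return (c["R"].T@(P-c["t"][:,None])).T
def rim(c,z0=.09):
    X=cloud(c); X=X[(abs(X[:,2]-z0)<.004)&(np.hypot(X[:,0]-.585,X[:,1]+.289)<.075)&(np.hypot(X[:,0]-.585,X[:,1]+.289)>.048)]
    f=least_squares(lambda p:np.hypot(X[:,0]-p[0],X[:,1]-p[1])-.059,[.585,-.289],loss='soft_l1',f_scale=.002)
    return f.x.round(4),len(X)
if __name__=="__main__":
    for n in("scene0","top0","s2","t2"): print(n,rim(np.load(n+".npz")))
E
python3 rim.py
```

```text
scene0 (array([ 0.5875, -0.289 ]), 554)
top0 (array([ 0.5882, -0.2884]), 507)
s2 (array([ 0.5842, -0.2876]), 430)
t2 (array([ 0.5848, -0.2869]), 122)
```

The pail slid about 3 mm and now sits at (0.5845, -0.2872). The bail is 2 mm short of upright, so I'll nudge it, firm the grip and lift slowly.

```bash
python3 -m creep '[[[1,0.1,0,0,0,0,-0.4],[1,0.1,0,0,0,0,-0.3],[1,0,0,0,0,0,0],[1,0,0,0,0,0,0],[1,0,0,0,0,0,0],[1,0,0,0,0,0,0],[1,0,0,0,0,0,0],[1,0,0,0,0,0,0]]]' 5
python3 -c "
from h import *;where([.5845,-.2872,.1705],Rdown(-.115))"
python3 -m creep '[[[1,0,0,0,0,0,0],[1,0,0,0,0,0,0],[1,0,0,0,0,0,0],[1,0,0,0,0,0,0],[1,0,-0.2,0,0,0,0],[1,0,-0.3,0,0,0,0],[1,0,-0.4,0,0,0,0],[1,0,-0.4,0,0,0,0]]]' 45
python3 -c "
from h import *
from rim import rim
where([.5845,-.2872,.18],Rdown(-.115))
from plant import optics
s=optics.read_camera('scene'); np.savez('s3.npz',**s)
for dz in (0,.005,.01): print(rim(s,.09+dz))"
```

```text
t: 9.15
tool_pos: [0.5842, -0.2873, 0.1614]
orientation: [-1.569, 0.088, -0.096]
force: [-0.1, -0.9, 1.7]
opening: 0.0147
t 9.15 tcp [ 0.5842 -0.2873  0.1614] grasp [ 0.5841 -0.2873  0.1694] F [-0.11 -0.88  1.67] open 0.0147 q [-0.54  0.3   1.42  0.    1.42 -0.42]
to go cm/deg [ 0.03 -0.11  0.01] [-0.  -0.1  0.3]
t: 9.95
tool_pos: [0.5814, -0.2853, 0.1698]
orientation: [-1.564, 0.095, -0.089]
force: [-0.6, 0.3, -5.8]
opening: 0.0134
t 9.95 tcp [ 0.5814 -0.2853  0.1698] grasp [ 0.5814 -0.2853  0.1778] F [-0.6   0.3  -5.81] open 0.0134 q [-0.54  0.29  1.41  0.    1.44 -0.42]
to go cm/deg [ 0.33 -0.22 -0.15] [-0.3 -0.1 -0.2]
(array([ 0.5815, -0.2863]), 236)
(array([ 0.581 , -0.2859]), 251)
(array([ 0.5809, -0.2853]), 408)
```

The pail is lifted, with Fz about -6 N. I'll continue up with gentle acceleration.

```bash
python3 -m creep '[[[1,0,-0.6,0,0,0,0],[1,0,-0.9,0,0,0,0],[1,0,-1.2,0,0,0,0],[1,0,-1.4,0,0,0,0],[1,0,-1.4,0,0,0,0],[1,0,-1.4,0,0,0,0],[1,0,-1.4,0,0,0,0],[1,0,-1.2,0,0,0,0]]]'
python3 -m creep '[[[1,0,-1,0,0,0,0],[1,0,-0.8,0,0,0,0],[1,0,-0.6,0,0,0,0],[1,0,-0.4,0,0,0,0],[1,0,-0.2,0,0,0,0],[1,0,0,0,0,0,0],[1,0,0,0,0,0,0],[1,0,0,0,0,0,0]]]'
python3 - <<'E'
from h import *
where()
from plant import optics
s=optics.read_camera("scene"); cv2.imwrite("pics/lift.png",s["frame"][:,:,::-1][60:340,180:520])
Q=Rdown(.05); rows([(tcp([.44,-.04,.30],Q),Q,24)],g=1)
E
```

```text
t: 10.8
tool_pos: [0.5818, -0.2858, 0.2744]
orientation: [-1.565, 0.093, -0.09]
force: [-0.2, 0.3, -6.1]
opening: 0.0136
t: 11.6
tool_pos: [0.5821, -0.2861, 0.308]
orientation: [-1.565, 0.093, -0.09]
force: [0.0, 0.0, -6.4]
opening: 0.0137
t 11.6 tcp [ 0.5821 -0.2861  0.308 ] grasp [ 0.5821 -0.2861  0.316 ] F [ 0.    0.03 -6.39] open 0.0137 q [-0.54  0.25  1.21  0.    1.68 -0.42]
[1, -0.71, 0.07, 0.95, -0.0, -0.4, -0.0]
[1, -0.7, 0.07, 0.95, -0.0, -0.4, -0.0]
[1, -0.69, 0.07, 0.96, -0.0, -0.4, -0.0]
[1, -0.69, 0.07, 0.96, -0.0, -0.4, -0.0]
[1, -0.68, 0.07, 0.97, -0.0, -0.4, -0.0]
[1, -0.67, 0.07, 0.97, -0.0, -0.4, -0.0]
[1, -0.67, 0.07, 0.98, -0.0, -0.4, -0.0]
[1, -0.66, 0.07, 0.98, -0.0, -0.4, -0.0]
--
[1, -0.65, 0.07, 0.99, -0.0, -0.4, -0.0]
[1, -0.65, 0.07, 0.99, -0.0, -0.4, -0.0]
[1, -0.64, 0.07, 1.0, -0.0, -0.4, -0.0]
[1, -0.63, 0.07, 1.0, -0.0, -0.4, -0.0]
[1, -0.63, 0.07, 1.0, -0.0, -0.4, -0.0]
[1, -0.62, 0.07, 1.01, -0.0, -0.4, -0.0]
[1, -0.61, 0.07, 1.01, -0.0, -0.4, -0.0]
[1, -0.6, 0.07, 1.02, -0.0, -0.4, -0.0]
--
[1, -0.6, 0.07, 1.02, -0.0, -0.4, -0.0]
[1, -0.59, 0.07, 1.03, -0.0, -0.4, -0.0]
[1, -0.58, 0.07, 1.03, -0.0, -0.4, -0.0]
[1, -0.58, 0.07, 1.03, -0.0, -0.4, -0.0]
[1, -0.57, 0.07, 1.04, -0.0, -0.4, -0.0]
[1, -0.56, 0.07, 1.04, -0.0, -0.4, -0.0]
[1, -0.55, 0.07, 1.05, -0.0, -0.4, -0.0]
[1, -0.55, 0.07, 1.05, -0.0, -0.4, -0.0]
--
```

View pics/lift.png

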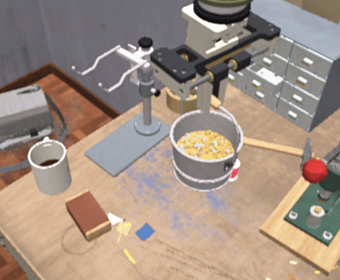

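The pail hangs level from the gripper at crop (205,150). I'll draw back in x before going sideways, so the bail leg clears the prong tips.

```bash
python3 -m creep '[[[1,-0.5,0,0.2,0,0,0],[1,-1,0,0.4,0,-0.4,0],[1,-1.4,0,0.6,0,-0.4,0],[1,-1.6,0.1,0.8,0,-0.4,0],[1,-1.6,0.1,1,0,-0.4,0],[1,-1.4,0.1,1.2,0,-0.4,0],[1,-1.2,0.1,1.4,0,-0.4,0],[1,-0.9,0.1,1.4,0,-0.4,0]]]'
python3 -m creep '[[[1,-0.7,0.1,1.4,0,-0.4,0],[1,-0.5,0.1,1.4,0,-0.4,0],[1,-0.4,0.1,1.4,0,-0.4,0],[1,-0.3,0.1,1.4,0,-0.4,0],[1,-0.3,0.1,1.4,0,-0.4,0],[1,-0.2,0.1,1.4,0,-0.4,0],[1,-0.2,0.1,1.2,0,-0.4,0],[1,-0.2,0.1,1,0,-0.4,0]]]'
python3 - <<'E'
from h import *
where()
Q=Rdown(.05); rows([(tcp([.45,-.0395,.295],Q),Q,8)],g=1)
E
```

```text
t: 12.45
tool_pos: [0.4871, -0.2047, 0.3006]
orientation: [-1.565, 0.057, -0.05]
force: [-0.0, 0.2, -5.9]
opening: 0.0139
t: 13.25
tool_pos: [0.4608, -0.0887, 0.2929]
orientation: [-1.566, 0.009, -0.004]
force: [0.6, 0.5, -4.8]
opening: 0.0136
t 13.25 tcp [ 0.4608 -0.0887  0.2929] grasp [ 0.4608 -0.0887  0.3009] F [ 0.58  0.48 -4.75] open 0.0136 q [-0.3  -0.24  1.73  0.    1.66 -0.29]
[1, -0.14, 0.08, 0.61, -0.0, -0.4, -0.0]
[1, -0.13, 0.08, 0.61, -0.0, -0.4, -0.0]
[1, -0.13, 0.08, 0.62, -0.0, -0.4, -0.0]
[1, -0.13, 0.08, 0.62, -0.0, -0.4, -0.0]
[1, -0.12, 0.08, 0.62, -0.0, -0.4, -0.0]
[1, -0.12, 0.08, 0.62, -0.0, -0.4, -0.0]
[1, -0.11, 0.07, 0.62, -0.0, -0.4, -0.0]
[1, -0.11, 0.07, 0.62, -0.0, -0.4, -0.0]
--
```

```bash
python3 -m creep '[[[1,-0.2,0,0.9,0,-0.4,0],[1,-0.1,0,0.8,0,-0.4,0],[1,-0.1,0,0.8,0,-0.4,0],[1,-0.1,0,0.7,0,-0.4,0],[1,-0.1,0,0.5,0,-0.4,0],[1,-0.1,0,0.4,0,-0.4,0],[1,0,0,0.2,0,-0.4,0],[1,0,0,0,0,0,0]]]'
python3 - <<'E'
from h import *
Q=Rdown(.05); where([.45,-.0395,.295],Q)
from plant import optics
t=optics.read_camera("top");s=optics.read_camera("scene")
a=cv2.resize(t["frame"][110:290,170:310,::-1],None,fx=3,fy=3,interpolation=cv2.INTER_CUBIC)
b=cv2.resize(s["frame"][60:240,220:340,::-1],None,fx=3,fy=3,interpolation=cv2.INTER_CUBIC)
cv2.imwrite("pics/entry.png",np.hstack([a,b]))
rows([(tcp([.55,-.0395,.293],Q),Q,16)],g=1)
E
```

```text
t: 14.05
tool_pos: [0.4528, -0.0411, 0.2932]
orientation: [-1.566, -0.034, 0.039]
force: [-0.1, -0.4, -5.9]
opening: 0.0137
t 14.05 tcp [ 0.4528 -0.0411  0.2932] grasp [ 0.4528 -0.0412  0.3012] F [-0.05 -0.45 -5.87] open 0.0137 q [-0.21 -0.28  1.77  0.    1.66 -0.25]
to go cm/deg [-0.27  0.62  0.17] [-0.3 -0.2 -0.2]
[1, 0.61, 0.05, -0.02, -0.0, -0.0, -0.0]
[1, 0.61, 0.05, -0.02, -0.0, -0.0, -0.0]
[1, 0.61, 0.05, -0.02, -0.0, -0.0, -0.0]
[1, 0.61, 0.05, -0.02, -0.0, -0.0, -0.0]
[1, 0.61, 0.05, -0.02, -0.0, -0.0, -0.0]
[1, 0.61, 0.05, -0.02, -0.0, -0.0, -0.0]
[1, 0.61, 0.05, -0.02, -0.0, -0.0, -0.0]
[1, 0.61, 0.05, -0.02, -0.0, -0.0, -0.0]
--
[1, 0.61, 0.05, -0.02, -0.0, -0.0, -0.0]
[1, 0.61, 0.05, -0.02, -0.0, -0.0, -0.0]
[1, 0.61, 0.05, -0.02, -0.0, -0.0, -0.0]
[1, 0.61, 0.05, -0.02, -0.0, -0.0, -0.0]
[1, 0.61, 0.05, -0.02, -0.0, -0.0, -0.0]
[1, 0.61, 0.05, -0.02, -0.0, -0.0, -0.0]
[1, 0.61, 0.05, -0.02, -0.0, -0.0, -0.0]
[1, 0.61, 0.05, -0.02, -0.0, -0.0, -0.0]
--
```

View pics/entry.png

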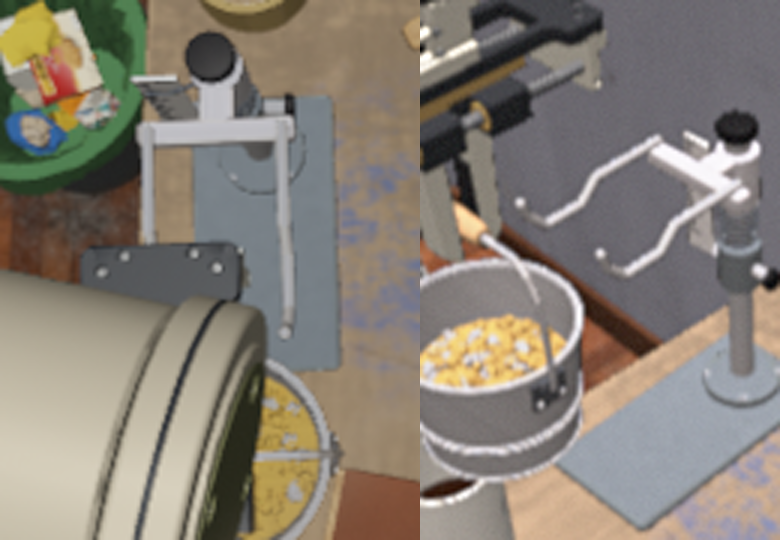

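The pail hangs level and is lined up in front of the prongs, clear above the mug. Going in.

```bash
python3 -m creep '[[[1,0.2,0.1,0,0,0,0],[1,0.4,0.1,0,0,0,0],[1,0.6,0.1,0,0,0,0],[1,0.8,0.1,0,0,0,0],[1,0.8,0.1,0,0,0,0],[1,0.8,0,0,0,0,0],[1,0.8,0,0,0,0,0],[1,0.8,0,0,0,0,0]]]'
python3 -c "
from h import *;where([.55,-.0395,.295],Rdown(.05))"
```

```text
t: 14.95
tool_pos: [0.5092, -0.0398, 0.287]
orientation: [-1.566, -0.032, 0.037]
force: [-0.3, -0.3, -5.6]
opening: 0.0132
t 14.95 tcp [ 0.5092 -0.0398  0.287 ] grasp [ 0.5092 -0.0398  0.295 ] F [-0.29 -0.3  -5.64] open 0.0132 q [-0.18 -0.13  1.64  0.    1.63 -0.22]
to go cm/deg [ 4.08 -0.02 -0.15] [-0.2 -0.3 -0.2]
```

```bash
python3 -m creep '[[[1,0.7,0,0,0,-0.2,0],[1,0.7,0,0,0,-0.1,0],[1,0.7,0,0,0,0,0],[1,0.6,0,0,0,0,0],[1,0.5,0,0,0,0,0],[1,0.4,0,0,0,0,0],[1,0.2,0,0,0,0,0],[1,0,0,0,0,0,0]]]'
python3 - <<'E'
from h import *
where([.55,-.0395,.242],Rdown(.05))
from plant import optics
t=optics.read_camera("top");s=optics.read_camera("scene")
b=cv2.resize(s["frame"][80:240,220:370,::-1],None,fx=4,fy=3.6,interpolation=cv2.INTER_CUBIC)
cv2.imwrite("pics/over.png",b)
E
```

```text
t: 15.75
tool_pos: [0.5516, -0.0376, 0.2864]
orientation: [-1.566, -0.036, 0.043]
force: [0.3, 0.7, -4.8]
opening: 0.0138
t 15.75 tcp [ 0.5516 -0.0376  0.2864] grasp [ 0.5516 -0.0376  0.2944] F [ 0.3   0.67 -4.77] open 0.0138 q [-0.16 -0.01  1.53  0.    1.62 -0.21]
to go cm/deg [-0.15  5.24 -0.2 ] [-0.3  0.  -0.2]
```

View pics/over.png

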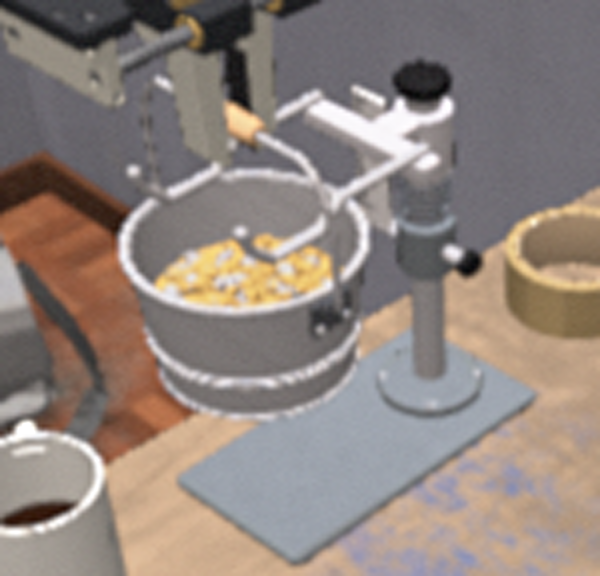

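The crown is over the dip, and both bail legs are outside the prongs. Lowering.

```bash
python3 -m creep '[[[1,0,0.3,-0.1,0,0,0],[1,0,0.6,-0.1,0,0,0],[1,0,0.8,0,0,0,0],[1,0,0.8,0,0,0,0],[1,0,0.8,0,0,0,0],[1,-0.1,0.8,0,0,0,0],[1,0,0.6,0,0,0,0],[1,0,0.4,0,0,0,0]]]'
python3 -c "
from h import *;where([.55,-.0395,.225],Rdown(.05))"
```

```text
t: 16.65
tool_pos: [0.5491, -0.0397, 0.2304]
orientation: [-1.566, -0.035, 0.044]
force: [0.0, -0.3, -4.2]
opening: 0.014
t 16.65 tcp [ 0.5491 -0.0397  0.2304] grasp [ 0.5491 -0.0397  0.2384] F [ 0.01 -0.34 -4.16] open 0.014 q [-0.17  0.    1.62  0.    1.52 -0.22]
to go cm/deg [0.1  1.34 0.  ] [-0.3  0.  -0.3]
```

```bash
python3 -m creep '[[[1,0,0.2,0,0,0,0],[1,0,0.2,0,0,0,0],[1,0,0.2,0,0,0,0],[1,0,0.2,0,0,0,0],[1,0,0.2,0,0,0,0],[1,0,0,0,0,0,0],[1,0,0,0,0,0,0],[1,0,0,0,0,0,0]]]'
python3 -c "
from h import *;where()"
```

```text
t: 17.45
tool_pos: [0.5495, -0.0397, 0.2216]
orientation: [-1.566, -0.037, 0.042]
force: [-1.7, -0.0, -2.1]
opening: 0.0137
t 17.45 tcp [ 0.5495 -0.0397  0.2216] grasp [ 0.5495 -0.0397  0.2296] F [-1.68 -0.01 -2.07] open 0.0137 q [-0.17  0.01  1.63  0.    1.51 -0.22]
```

```bash
python3 -m creep '[[[1,0,0.2,0,0,0,0],[1,0,0.2,0,0,0,0],[1,0,0.2,0,0,0,0],[1,0,0.1,0,0,0,0],[1,0,0,0,0,0,0],[1,0,0,0,0,0,0],[1,0,0,0,0,0,0],[1,0,0,0,0,0,0]]]'
python3 - <<'E'
from h import *
where()
from plant import optics
s=optics.read_camera("scene")
b=cv2.resize(s["frame"][80:240,220:370,::-1],None,fx=4,fy=3.6,interpolation=cv2.INTER_CUBIC)
cv2.imwrite("pics/seat.png",b)
E
```

```text
t: 18.25
tool_pos: [0.5498, -0.0397, 0.215]
orientation: [-1.567, -0.038, 0.041]
force: [-2.1, 0.3, 0.5]
opening: 0.0135
t 18.25 tcp [ 0.5498 -0.0397  0.215 ] grasp [ 0.5498 -0.0398  0.223 ] F [-2.14  0.32  0.45] open 0.0135 q [-0.17  0.01  1.64  0.    1.49 -0.22]
```

View pics/seat.png

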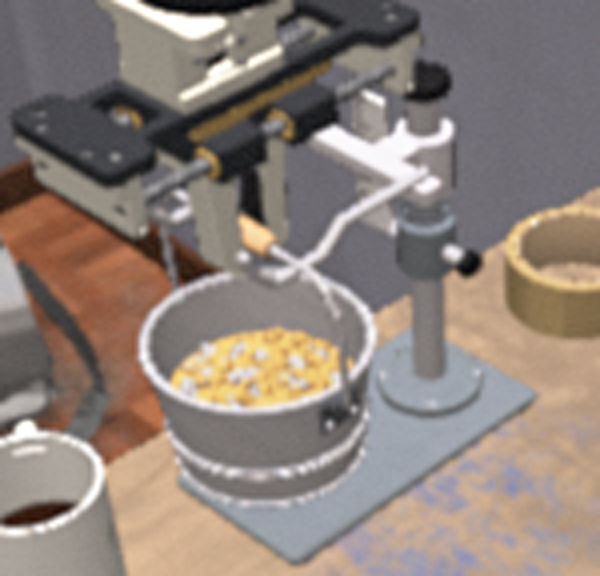

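The wires sit in the dip and the grip is between the prongs. The carriage now carries the load, with Fz about 0. I'll release gradually, then go up.

```bash
python3 -m creep '[[[0.85,0,0,0,0,0,0],[0.83,0,0,0,0,0,0],[0.81,0,0,0,0,0,0],[0.79,0,0,0,0,0,0],[0.75,0,0,0,0,0,0],[0.7,0,0,0,0,0,0],[0.65,0,0,0,0,0,0],[0.6,0,0,0,0,0,0]]]' 3
python3 - <<'E'
from h import *
where()
E
```

```text
t: 19.1
tool_pos: [0.5517, -0.04, 0.2165]
orientation: [-1.567, -0.042, 0.037]
force: [-0.6, 0.6, -0.3]
opening: 0.0353
t 19.1 tcp [ 0.5517 -0.04    0.2165] grasp [ 0.5517 -0.04    0.2245] F [-0.62  0.58 -0.27] open 0.0353 q [-0.17  0.01  1.64  0.    1.49 -0.22]
```

```bash
python3 -m creep '[[[0.6,0,0,0,0,0,0],[0.6,0,0,0,0,0,0],[0.6,0,-0.3,0,0,0,0],[0.6,0,-0.6,0,0,0,0],[0.6,0,-1,0,0,0,0],[0.6,0,-1,0,0,0,0],[0.6,0,-1,0,0,0,0],[0.6,0,-1,0,0,0,0]]]'
python3 -m creep '[[[0.6,0,-2,0,0,0,0],[0.6,0,-3,0,0,0,0],[0.6,0,-3,0,0,0,0],[0.6,0,-2,0,0,0,0],[0.6,-2,-1,0,0,0,0],[0.6,-3,0,0,0,0,0],[0.6,-3,0,0,0,0,0],[0.6,-2,0,0,0,0,0]]]'
cat > chk.py <<'E'
from h import *
from rim import cloud
from scipy.optimize import least_squares
from plant import optics
where()
for n in("scene","top"):
    c=optics.read_camera(n); X=cloud(c)
    # wood grip: orange-ish pixels near the seat
    v,u=np.mgrid[0:400,0:640]; m=c["depth"]>0; col=c["frame"][m].astype(int)
    w=(np.linalg.norm(X-[.55,-.04,.225],axis=1)<.05)&(col[:,0]-col[:,2]>50)
    print(n,"grip surface: n",w.sum(),"med",np.median(X[w],0).round(4),"min/max y",np.percentile(X[w,1],[3,97]).round(4))
    r=np.hypot(X[:,0]-.55,X[:,1]+.04)
    M=X[(r<.066)&(r>.05)&(X[:,2]>.125)&(X[:,2]<.17)]
    # rim = highest points per azimuth sector, plane fit
    a=np.arctan2(M[:,1]+.04,M[:,0]-.55); b=np.floor((a+np.pi)/(2*np.pi)*24).astype(int)
    Z=np.array([np.r_[M[b==k][:,:2].mean(0),np.percentile(M[b==k][:,2],90)] for k in range(24) if (b==k).sum()>8])
    f=least_squares(lambda p:Z[:,2]-p[0]-p[1]*(Z[:,0]-.55)-p[2]*(Z[:,1]+.04),[.15,0,0],loss='soft_l1',f_scale=.002).x
    f2=least_squares(lambda p:np.hypot(M[:,0]-p[0],M[:,1]-p[1])-.059,[.55,-.04],loss='soft_l1',f_scale=.002).x
    print("  rim z",f[0].round(4),"tilt deg x,y",np.rad2deg(f[1:]).round(1),"sectors",len(Z),"centre",f2.round(4))
E
python3 chk.py
```

```text
t: 19.9
tool_pos: [0.5511, -0.0401, 0.269]
orientation: [-1.567, -0.041, 0.038]
force: [0.8, -0.3, -0.8]
opening: 0.0375
t: 20.7
tool_pos: [0.4499, -0.0456, 0.3916]
orientation: [-1.569, -0.048, 0.033]
force: [0.3, 0.1, 0.6]
opening: 0.037
t 20.7 tcp [ 0.4499 -0.0456  0.3916] grasp [ 0.4499 -0.0456  0.3996] F [0.27 0.1  0.56] open 0.037 q [-0.22 -0.29  1.59  0.    1.83 -0.27]
scene grip surface: n 127 med [ 0.5459 -0.0429  0.2269] min/max y [-0.0603 -0.0205]
  rim z 0.144 tilt deg x,y [-1.  -0.7] sectors 24 centre [ 0.5496 -0.0406]
top grip surface: n 141 med [ 0.5492 -0.0476  0.2271] min/max y [-0.0769 -0.0341]
  rim z 0.1447 tilt deg x,y [-0.8 -0.9] sectors 15 centre [ 0.5494 -0.0403]
```

It hangs level to about 1°. I'll let it settle for a second with the arm out of the way, then recheck it and the bystanders.

```bash
python3 -m creep '[[[0.6,-2,-2,-3,0,0,0],[0.6,-2,-2,-4,0,0,0],[0.6,0,0,-4,0,0,0],[0.6,0,0,-4,0,0,0],[0.6,0,0,-4,0,0,0],[0.6,0,0,-4,0,0,0],[0.6,0,0,-3,0,0,0],[0.6,0,0,0,0,0,0]]]' >/dev/null
python3 -m creep '[[[0.6,0,0,0,0,0,0],[0.6,0,0,0,0,0,0],[0.6,0,0,0,0,0,0],[0.6,0,0,0,0,0,0],[0.6,0,0,0,0,0,0],[0.6,0,0,0,0,0,0],[0.6,0,0,0,0,0,0],[0.6,0,0,0,0,0,0]]]' >/dev/null
python3 chk.py; python3 - <<'E'
from h import *
from plant import optics
t=optics.read_camera("top");t0=np.load("top0.npz")
d=np.abs(t["frame"].astype(int)-t0["frame"]).sum(2)
for n,(a,b,c,e) in dict(mug=(255,305,205,262),sander=(262,302,276,332),spool=(134,156,352,374)).items(): print(n,"mean diff",d[a:b,c:e].mean().round(1))
s1=optics.read_camera("scene")["frame"].astype(int); s2=optics.read_camera("scene")["frame"]; print("still diff",np.abs(s1-s2)[120:240,240:330].mean())
E
```

```text
t 22.4 tcp [ 0.4282 -0.3145  0.4379] grasp [ 0.428  -0.3145  0.4459] F [ 0.47 -0.77 -0.34] open 0.037 q [-0.74 -0.06  1.31  0.01  1.88 -0.79]
scene grip surface: n 59 med [ 0.5434 -0.0436  0.2244] min/max y [-0.0608 -0.0212]
  rim z 0.1439 tilt deg x,y [-1.3 -0.4] sectors 24 centre [ 0.5495 -0.0406]
top grip surface: n 211 med [ 0.549  -0.0406  0.2273] min/max y [-0.061  -0.0188]
  rim z 0.1446 tilt deg x,y [-0.7 -0.2] sectors 24 centre [ 0.5495 -0.0403]
mug mean diff 18.6
sander mean diff 21.2
spool mean diff 23.7
still diff 1.6822222222222223
```

```bash
python3 - <<'E'
from h import *
from plant import optics
g=lambda f:cv2.cvtColor(f,cv2.COLOR_RGB2GRAY).astype(np.float32)
t=g(optics.read_camera("top")["frame"]);t0=g(np.load("top0.npz")["frame"])
for n,(a,b,c,e) in dict(mug=(255,305,205,262),sander=(262,302,276,332),spool=(134,156,352,374),bg=(200,280,430,500)).items(): print(n,cv2.phaseCorrelate(t0[a:b,c:e].copy(),t[a:b,c:e].copy()),np.abs(t-t0)[a:b,c:e].mean())
E
```

```text
mug ((0.017325945849105295, 0.0009768989859821886), 0.9958928561210633) 6.305965
sander ((0.01963251092196927, -0.04537891025109886), 1.0034064529339473) 7.278125
spool ((0.03061385549665907, -0.006003821129795028), 0.9962080574283997) 7.9008265
bg ((0.5273643956082168, 0.8223056276883867), 0.08210933837625715) 53.939644
```

The bystanders haven't moved (shift under 0.05 px), so I'm handing it in.

```bash
python3 -c "
from plant import robot;print(robot.close_job())"
```

```text
the job is handed in; nothing more can be done
None
```

The pail is hanging by its bail in the dip of the cradle, with the wooden grip between the prongs, and the job is handed in at about 22.5 s of the 64 s allowed. I swung the bail upright with a light 5 N grip while the pail stood on the bench, then lifted it at 45 N. I brought it in through the cradle's open end, lowered it until the spring took the weight, let go and backed away.

**Last checks:**
- **Position:** the grip is centred at about (0.549, -0.040), within a millimetre of my seat estimate. The cradle has sunk roughly 20 mm, against an expected 11 to 20.
- **Level and still:** the rim is level to about 1°. Its fitted position agreed within about 1 mm between checks 1.7 s apart, and two frames taken in succession differed only slightly.
- **Bystanders:** the mug, sander and spool moved less than 0.05 px in the top camera view.
- **Robot:** the gripper is clear of everything.

**Flaws and disagreements:**
- **Pail slid:** it moved about 3 mm toward the robot while I swung the bail up, though it stayed standing.
- **Bail angle:** the bail was within about 1° of upright before the lift, judged from the fitted rim and gripper position, not measured directly.
- **Scene camera:** its grip reading sat about 5 mm off the top camera's in x, probably because it sees the side of the grip.
- **Final picture:** I had used all 12 views, so I checked the final hang by depth and image measurements only.

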